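Tip the music box movement down into its case and shut the lid

ROBOT

A 7-joint arm with a two-finger parallel gripper is mounted at the origin on the work surface. World frame = base frame: x ahead of the robot, y to its left, z up, the work surface at z = 0. Lengths are in m, angles in rad, forces in N, time in s.
With the tool pointing down it reaches from about 0.425 to 0.925 m from the base axis. Payload 6.8 kg.
Tool frame: the origin (TCP) lies midway between the tips of the shut fingers; the grasp point (between the pads) lies 19 mm behind it (arm.grip_depth is the distance from the TCP to the grasp point, in m); z points along the fingers, y is the line along which they close (so a half turn about z gives the same grasp; the last joint's range is limited). The gripper opens to 88 mm and grips with 3 to 60 N. Pads are 20 mm wide; open, the fingers measure 115 mm over their backs; the gripper's body (75 mm by 178 mm) begins 61 mm behind the grasp point.
Start: joints at [1.194, 0.477, 0.022, 1.555, -0.011, 1.109, -0.083], TCP at [0.179, -0.651, 0.223] pointing down, gripper open.
Joint ranges: [-2.96, 2.96], [-0.34, 2.1], [-1.41, 1.46], [0.24, 2.44], [-1.37, 4.51], [0.17, 1.92], [-2.96, 2.96]. Speed limits (rad/s): [2.39, 2.39, 3.14, 3.14, 3.14, 3.14, 3.14].

INTERFACE

Orientations are given as a unit quaternion [x, y, z, w].
In Python, from station import arm gives the robot as it stands. The module is installed in compiled form; this text tells all that it offers.
- The arm moves only by the tool crank_tcp, called after "Emit:" in YAML: its name, and indented under it one key for each argument. Schema: {"type":"object","properties":{"deltas":{"type":"array","items":{"type":"array","prefixItems":[{"type":"number"},{"type":"array","items":{"type":"number"},"minItems":3,"maxItems":3},{"type":"array","items":{"type":"number"},"minItems":3,"maxItems":3}],"minItems":3,"maxItems":3},"minItems":1,"maxItems":8},"grip_n":{"type":"number"},"only":{"type":"string"},"quiet":{"type":"boolean"},"lines":{"type":"string"}},"required":["deltas"],"additionalProperties":false}. deltas is a list of rows, 1 to 8 of them, each written [opening, [dx, dy, dz], [rx, ry, rz]]: the opening from 0.0 (shut) to 1.0 (fully open), then dx, dy, dz in shares of 0.25 m (1.0 is 0.25 m), then a rotation vector rx, ry, rz in fractions of the full range, 1 being pi rad; each row shifts and turns the commanded pose from where the row before left it, along the tool's axes as they then stand; what a row does not reach is not made up. A row lasts 1/12 s, in which the tool goes at most 0.0417 m and 0.125 rad, less where a joint would pass 70% of its speed; a pose out of reach is approached as far as the arm can. The fingers move at their own pace and stop on an object; grip_n is the grip in N (left out, the last holds). Time passes only in rows, so rows that do not move let the fingers close. The tool returns the time, the measured TCP pose, the force, the opening and the grip force at its end. only (a regular expression) keeps the lines of the reply that match it, lines (a string "A,B") keeps lines A to B, and quiet returns only ok. Input that does not fit is refused with a message, and nothing moves.
- arm.get_state(): the state, without advancing time (a new reading comes with each control period).
- arm.grab_frame(name): name is "scene" or "top" or "wrist"; returns a dict with "img" (420x560x3 uint8, red, green, blue), "fx", "fy", "cx", "cy" (pixels), "origin" and "orientation" of the camera in the world. Camera axes: x right, y down, z forward; pixel columns grow to the right and rows downward; lengths in m; the calibration is good to about 2 mm. The wrist camera is an equidistant fisheye: a pixel r from the principal point sees the ray r / f radians off the axis. A picture is of the moment at which its call begins. There is no depth.
- arm.finish_job(): hands the job in; it is judged then, once.
Trained networks look in the newest picture that a camera, given by its name, has taken for a name from the list of things; names that differ only in an ending like _2 or _b are one class to them, and where a whole thing is asked for, a point or a joint stands for the part that bears it (a point fixed in the world has none). Each returns a list of dicts, best first, with "score" (0 to 1); they miss things now and then, are a little off and sometimes report something else, mostly with a low value. They report only what shows in the picture. A call takes as long as a camera call.
- arm.trace(camera, name): "pixels" (420x560 bool, what is visible of it) and "rect" ([centre column, centre row, width, height] in pixels, round what is visible of it).
The state is a dict: "clock": time; "joints": joint angles; "qvel": joint speeds; "effort": joint torques, N m; "position": TCP position; "tool_rot": TCP orientation; "force": force on the tool from outside, world axes, zero at the start; "moment": the same for the moment, N m; "opening": opening from 0.0 (shut) to 1.0 (fully open); "grasp_force": force on a finger pad.
Only numpy, scipy, OpenCV 4.12 (cv2) and the standard library are available. Lean on these libraries where they do the work, as an engineer would, in place of code of your own. Each camera call takes 0.05 s, during which the arm holds its last target. There are 200 camera calls.

TASK

The music box movement stands on end inside its open case. Push it over with the fingertips so that it lies flat on its bedplate on the floor of the case, works upward, and then push the lid fully shut over it without letting it slam. Only push: do not grip or lift anything, and leave the other things on the table where they are.

Things in the scene. Friction and masses are not known exactly. Their poses are not given: they have to be found in the camera images.
- case: open wooden case on a cork board (160 x 245 x 4 mm), both fixed to the table. Outside 126 (its x) x 216 mm (its y), rim 69 mm above the table; walls 8 mm; inside 110 x 200 mm, felt floor 12 mm above the table. Origin: on the table under the case's centre; z up; +x is the hinge side, away from the robot
- movement: loose movement, about 0.45 kg, 80 wide, 110 long, 40 mm thick: brass bedplate with pinned cylinder, comb and a steel bridge at each end. Stands on end in the case's +y half, bare bedplate facing the empty -y half. Origin: centre of the end it stands on; z along its length (up at the start), x across, y from bedplate (-20 mm) to works (+20 mm): to the case's +y at the start, up when it lies flat
- heel (a point): middle of the bottom edge of the movement's bedplate, on which it tips: (0, -20, 0) mm in the movement's frame; it stays down on the case floor. Pushed near the top from the works side, towards the case's -y, the movement goes over by itself after leaning about 16 degrees, and there is room for it to lie
- head (a point): centre of the movement's upper end face: (0, 0, 110) mm in the movement's frame, 122 mm above the table at the start, well above the case's rim; the bridge there (14 mm high, 70 mm wide, reaching to y = +20 mm) is solid and can be pushed
- lid (a joint): angle of the wooden lid in rad: 0 shut, 1.57 upright, stop at 1.95 leaning back away from the robot; it starts open at 1.6 to 1.85. The hinge is stiff: the lid stays where it is left, and a push of 2 to 4 N near its free edge turns it
- lid_hinge (a point): middle of the hinge line, at the top of the case's +x wall: (63, 0, 69.5) mm in the case's frame; the hinge line runs along the case's y
- lid_edge (a point): middle of the lid's free edge, on its outer face. The lid is a panel 126 mm from hinge line to free edge, 216 mm along the hinge, 10 mm thick; shut, its flat top is 79.5 mm above the table, and this point is then (-63, 0, 79.5) mm in the case's frame
- spare_cylinder: spare brass pinned cylinder standing on end, 34 mm across, 96 mm high with its arbor, beside the case's +y end; bystander. Origin: centre of its underside
- tuning_comb: loose steel tuning comb on a brass base, 66 x 90 x 11 mm, lying flat behind the case (its hinge side); bystander. Origin: on its underside near the middle
- fly_governor: small nickel fly governor, 34 x 24 x 40 mm, beside the case's -y end; bystander. Origin: centre of its underside
- screwdriver: boxwood-handled screwdriver lying in front of the case, 171 mm long, handle 25 mm thick; bystander. Origin: under its middle, x towards the blade
- screw_jar: amber glass jar with a steel cap, 52 mm across, 60 mm high, left part of the table; bystander. Origin: centre of its underside
- loupe: black eye loupe standing on its wide end, 38 mm across, 36 mm high, right part of the table; bystander. Origin: centre of its underside
- winding_key: steel winding key lying flat, 59 mm long, right part of the table; bystander. Origin: on its underside

How it is judged:
On the way, in this order (a step that is already met when the one before it is completed fails the run):
1. the movement lies flat on its bedplate inside the case, works up, with the lid still open (angle between movement's own y axis and vertical below 0.12 rad and z of movement in the frame of case below 0.05 m and x of heel in the frame of case between -0.055 and 0.055 m and y of heel in the frame of case below 0.1 m and y of head in the frame of case above -0.1 m and linear speed of movement below 0.03 m/s and value of joint lid above 0.8 rad), for 0.2 s.
2. the lid is shut (value of joint lid below 0.05 rad), for 0.2 s.
At the end, for the whole second after the job is handed in: the lid is shut (within 0.05 rad, about 6 mm at its edge), and the movement lies inside the case on its bedplate, works up, level within 0.12 rad, at rest (angle between movement's own y axis and vertical below 0.12 rad and z of movement in the frame of case below 0.05 m and x of heel in the frame of case between -0.055 and 0.055 m and y of heel in the frame of case below 0.1 m and y of head in the frame of case above -0.1 m and linear speed of movement below 0.03 m/s and value of joint lid below 0.05 rad); the robot touches nothing.
It fails at once if the movement is lifted: the edge it tips on rises more than 25 mm off the case floor (z of heel in the frame of case above 0.037 m).
It fails at once if the lid slams (closes faster than 4 rad/s) (velocity of joint lid below -4 rad/s).
It fails at once if another thing on the table is moved more than 25 mm (distance of any of spare_cylinder, tuning_comb, fly_governor, screwdriver, screw_jar, loupe, winding_key from where it was at the start of the episode above 0.025 m).
It also fails if it takes over 43 s, if anything falls off the work surface, if the arm or the gripper's body presses on something with over 40 N, if the wrist force passes 120 N, or if a joint passes its speed limit or range.

## Working session

There is one attempt and no reset: what is moved stays moved. The work goes in short steps, Python scripts to look and compute and a tool call to move; the robot and the scene stay as the last step left them, time stands still between calls to the robot, and variables do not carry over. Pictures are saved under pics/ and viewed, at most 10 in all, crops included, and the job is handed in when it is done.

```bash
mkdir -p pics; cat > h.py <<'E'
import numpy as np, cv2
from scipy.spatial.transform import Rotation as R
from station import arm
def ray(f,u,v):
    d=np.array([(u-f["cx"])/f["fx"],(v-f["cy"])/f["fy"],1.0])
    return np.array(f["origin"]),R.from_quat(f["orientation"]).apply(d/np.linalg.norm(d))
def onz(f,u,v,z):
    o,d=ray(f,u,v); return o+d*(z-o[2])/d[2]
def proj(f,p):
    c=R.from_quat(f["orientation"]).inv().apply(np.array(p)-f["origin"])
    return np.array([f["fx"]*c[...,0]/c[...,2]+f["cx"],f["fy"]*c[...,1]/c[...,2]+f["cy"]]).T
def save(n,img): cv2.imwrite("pics/"+n,img[:,:,::-1])
E
python3 - <<'E'
from h import *
for c in("top","scene"):
    f=arm.grab_frame(c); save(c+"0.png",f["img"]); print(c,f["origin"],f["fx"],R.from_quat(f["orientation"]).as_matrix().round(2).tolist())
    for n in["case","movement","lid","spare_cylinder","tuning_comb","fly_governor","screwdriver"]:
        t=arm.trace(c,n)
        for k in t[:2]: print(n,round(k["score"],2),np.round(k["rect"],1),onz(f,*k["rect"][:2],0.0).round(3))
s=arm.get_state();print(s["clock"],s["position"],R.from_quat(s["tool_rot"]).as_matrix().round(3).tolist())
E
```

```text
top [0.37076256 0.04377    1.19148106] 484.08591280029714 [[-0.0, -0.99, 0.16], [-1.0, -0.0, -0.03], [0.03, -0.16, -0.99]]
case 0.64 [250.7 212.2 122.8 120.1] [0.548 0.069 0.   ]
movement 0.79 [231.4 227.6  28.2  42.8] [0.509 0.116 0.   ]
movement 0.43 [422.7 266.6  24.6  16.5] [ 0.412 -0.356  0.   ]
lid 0.93 [233.2 182.4  89.9  59.6] [0.623 0.113 0.   ]
spare_cylinder 0.8 [180.7 243.7  15.2  15.6] [0.47 0.24 0.  ]
spare_cylinder 0.2 [422.9 266.   22.1  16.8] [ 0.413 -0.357  0.   ]
tuning_comb 0.69 [212.7 174.6  44.5  28.4] [0.643 0.164 0.   ]
tuning_comb 0.3 [231.1 227.9  26.9  42.2] [0.508 0.117 0.   ]
fly_governor 0.56 [320.  194.2  12.   11.1] [ 0.593 -0.105  0.   ]
screwdriver 0.69 [268.9 260.   58.7  41.3] [0.429 0.024 0.   ]
scene [ 1.5215263  -0.25146418  1.00461957] 479.3944281167583 [[0.27, 0.63, -0.72], [0.96, -0.17, 0.21], [0.01, -0.75, -0.66]]
case 0.8 [290.6 221.1  95.4  95.5] [0.48  0.084 0.   ]
lid 0.86 [309.9 211.3  54.5  66.2] [0.452 0.156 0.   ]
spare_cylinder 0.6 [337.9 197.8   8.8  28.2] [0.413 0.266 0.   ]
tuning_comb 0.56 [331.4 249.8  30.3  22.4] [0.629 0.163 0.   ]
fly_governor 0.64 [240.4 252.7  11.5  21. ] [ 0.57  -0.095  0.   ]
screwdriver 0.65 [256.8 217.9  19.4   8.4] [ 0.438 -0.014  0.   ]
screwdriver 0.24 [300.1 198.2  19.   21.7] [0.382 0.146 0.   ]
0.8 [ 0.17928439 -0.65077837  0.22269271] [[0.964, 0.266, 0.0], [0.266, -0.964, -0.0], [0.0, 0.0, -1.0]]
```

```bash
python3 - <<'E'
import cv2
a=cv2.imread("pics/top0.png")[140:300,150:350]; b=cv2.imread("pics/scene0.png")[150:290,200:380]
cv2.imwrite("pics/topc.png",cv2.resize(a,None,fx=3.75,fy=3.75,interpolation=cv2.INTER_CUBIC))
cv2.imwrite("pics/scenec.png",cv2.resize(b,None,fx=4,fy=4,interpolation=cv2.INTER_CUBIC))
E
```

```text
(no output)
```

View pics/topc.png

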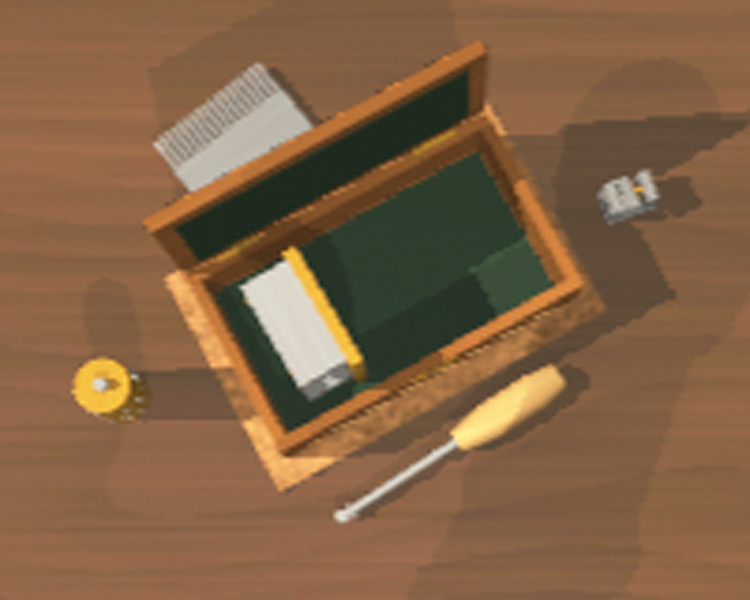

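View pics/scenec.png

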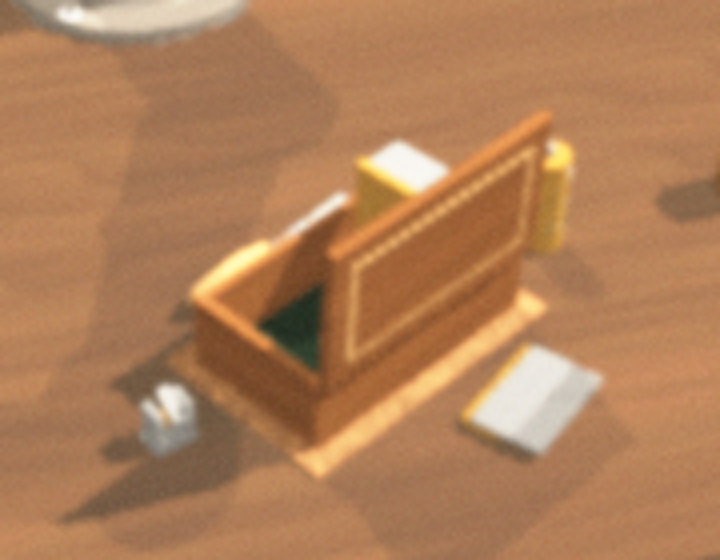

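The top view shows the case turned about 30°. Its front rim corners are at crop (285,455) and (583,285). The movement is at (300,325) with its brass bedplate edge facing right. The lid's free edge runs from (150,222) to (483,45). The scene view shows the lid and the cork board's rear corners, with the movement's head above the lid. Next I fit the poses from both views.

```bash
cat > fit.py <<'E'
from h import *
from scipy.optimize import least_squares
T=arm.grab_frame("top");S=arm.grab_frame("scene")
t=lambda u,v:(u/3.75+150,v/3.75+140); s=lambda u,v:(u/4+200,v/4+150)
C=[(T,t(285,455),(-63,108,69)),(T,t(583,286),(-63,-108,69)),(T,t(283,491),(-80,122.5,4)),(T,t(606,309),(-80,-122.5,4)),(T,t(166,278),(80,122.5,4)),
(S,s(318,478),(80,-122.5,4)),(S,s(550,304),(80,122.5,4)),(S,s(195,296),(-63,-108,69)),(S,s(318,443),(63,-108,4))]
L=[(T,t(146,222),108,1),(T,t(484,43),-108,1),(S,s(549,113),108,0),(S,s(332,253),-108,0)]
M=[(T,t(290,250),(40,-20)),(T,t(363,372),(-40,-20)),(T,t(240,288),(35,20)),(T,t(305,398),(-35,20)),(S,s(357,158),(-40,-20)),(S,s(399,139),(-35,20))]
def W(p,q): return R.from_euler("z",p[2]).apply(np.array(q)/1000)+[p[0],p[1],0]
def lidp(a,y,under):
    # closed: hinge at (63,69.5); edge outer (-63,79.5)
    u=np.array([-np.cos(a),np.sin(a)]);n=np.array([np.sin(a),np.cos(a)])
    q=np.array([63,69.5])+126*u+10*n; return (q[0],y,q[1])
def res(p,full=False):
    r=[proj(f,W(p,q))-uv for f,uv,q in C]
    r+=[proj(f,W(p,lidp(p[3],y,k)))-uv for f,uv,y,k in L]
    for f,uv,(x,y) in M:
        q=R.from_euler("z",p[6]).apply([x,y,122])+[p[4]*1000,p[5]*1000,0]
        r.append(proj(f,W(p,q))-uv)
    return np.array(r).ravel()
sol=least_squares(res,[.53,.06,.5,1.7,0,.05,0],loss="soft_l1")
print(sol.x.round(4));print(res(sol.x).reshape(-1,2).round(1).tolist())
E
python3 fit.py
```

```text
[ 0.5319  0.0633  0.5107  1.5894 -0.0063  0.0606  0.0135]
[[-1.4, -0.5], [0.2, -0.9], [-0.8, 0.3], [0.1, -0.2], [-0.7, 0.2], [-0.4, -1.1], [-1.6, 0.0], [-1.3, -0.1], [-1.1, 1.7], [-0.7, 0.5], [-0.6, -0.6], [-0.3, -0.7], [-0.8, 0.6], [1.0, 0.2], [-0.6, -1.4], [-0.3, 0.9], [-2.1, -1.2], [-1.1, -0.2], [-1.1, -0.7]]
```

Both views agree with the fit to about 1 px. The case is at (0.532, 0.063) with yaw 0.511, the lid is at about 1.6 rad, and the movement is at case (-6, +61) mm. I'll turn the tool to the case's axes, shut the fingers, and travel round to the +y side.

Careful with the scale: shifts go in shares of 0.25 m and turns go in shares of pi rad. That gives: 0.0376 m / 0.25 = 0.1504, -0.02 m / 0.25 = -0.08, -0.121 rad / 3.1416 = -0.0385.

Emit:
crank_tcp:
  deltas:
    - [0, [0, 0, -0.08], [0, 0, -0.0385]]
    - [0, [0, 0, -0.08], [0, 0, -0.0385]]
    - [0, [0.1504, -0.0496, 0], [0, 0, 0]]
    - [0, [0.1504, -0.0496, 0], [0, 0, 0]]
    - [0, [0.1504, -0.0496, 0], [0, 0, 0]]
    - [0, [0.1504, -0.0496, 0], [0, 0, 0]]
    - [0, [0.1504, -0.0496, 0], [0, 0, 0]]
    - [0, [0.1504, -0.0496, 0], [0, 0, 0]]

```text
clock: 1.57
position: [0.3407, -0.4741, 0.2629]
tool_rot: [0.968, 0.252, 0.0, 0.0]
force: [0.6, 0.2, -0.3]
opening: 0.431
grasp_force: 0.0
```

Emit:
crank_tcp:
  deltas:
    - [0, [0.1504, -0.0496, 0], [0, 0, 0]]
    - [0, [0.1504, -0.0496, 0], [0, 0, 0]]
    - [0, [0.1504, -0.0496, 0], [0, 0, 0]]
    - [0, [0.1504, -0.0496, 0], [0, 0, 0]]
    - [0, [0.1504, -0.0496, 0], [0, 0, 0]]
    - [0, [0.1504, -0.0496, 0], [0, 0, 0]]
    - [0, [0.064, -0.14, 0], [0, 0, 0]]
    - [0, [0.064, -0.14, 0], [0, 0, 0]]

```text
clock: 2.23
position: [0.495, -0.2216, 0.2624]
tool_rot: [0.967, 0.253, 0.0, -0.0]
force: [0.3, 0.2, -0.9]
opening: 0.002
grasp_force: 0.0
```

Emit:
crank_tcp:
  deltas:
    - [0, [0.064, -0.14, 0], [0, 0, 0]]
    - [0, [0.064, -0.14, 0], [0, 0, 0]]
    - [0, [0.064, -0.14, 0], [0, 0, 0]]
    - [0, [0.064, -0.14, 0], [0, 0, 0]]
    - [0, [0.064, -0.14, 0], [0, 0, 0]]
    - [0, [0.064, -0.14, 0], [0, 0, 0]]
    - [0, [0.064, -0.14, 0], [0, 0, 0]]
    - [0, [0, 0, 0], [0, 0, 0]]

```text
clock: 2.9
position: [0.4709, 0.053, 0.2635]
tool_rot: [0.966, 0.258, 0.001, -0.001]
force: [-0.1, -0.2, -0.0]
opening: 0.005
grasp_force: 0.0
```

```bash
cat > st.py <<'E'
from h import *
P=np.array([.5319,.0633]);Y=.5107
s=arm.get_state();p=np.array(s["position"])
q=R.from_euler("z",-Y).apply(p-[*P,0]);Q=(R.from_euler("z",-Y)*R.from_quat(s["tool_rot"])).as_matrix()
print("case frame",q.round(4),"toolx",Q[:,0].round(3),"z",Q[:,2].round(3),"F",np.round(s["force"],1),s["clock"],round(s["opening"],2))
E
python3 st.py
```

```text
case frame [-0.0583  0.0208  0.2635] toolx [1.    0.011 0.003] z [ 0.003  0.002 -1.   ] F [-0.1 -0.2 -0. ] 2.9 0.01
```

Scaled: 0.04 m / 0.25 = 0.16, -0.034 m / 0.25 = -0.136.

Emit:
crank_tcp:
  deltas:
    - [0, [0.068, -0.132, 0], [0, 0, 0]]
    - [0, [0.068, -0.132, 0], [0, 0, 0]]
    - [0, [0.072, -0.136, 0], [0, 0, 0]]
    - [0, [0, 0, 0.12], [0, 0, 0]]
    - [0, [0, 0, 0.16], [0, 0, 0]]
    - [0, [0, 0, 0.16], [0, 0, 0]]
    - [0, [0, 0, 0], [0, 0, 0]]

```text
clock: 3.48
position: [0.4639, 0.1552, 0.1466]
tool_rot: [0.967, 0.253, -0.006, 0.0]
force: [-0.7, -0.4, 0.1]
opening: 0.006
grasp_force: 0.0
```

```bash
python3 st.py; python3 - <<'E'
from h import *
f=arm.grab_frame("top");save("t2.png",cv2.resize(f["img"][140:300,150:350],None,fx=3.75,fy=3.75))
E
```

```text
case frame [-0.0144  0.1134  0.1466] toolx [ 1.     0.001 -0.011] z [-0.011  0.002 -1.   ] F [-0.7 -0.4  0.1] 3.4833 0.01
```

View pics/t2.png

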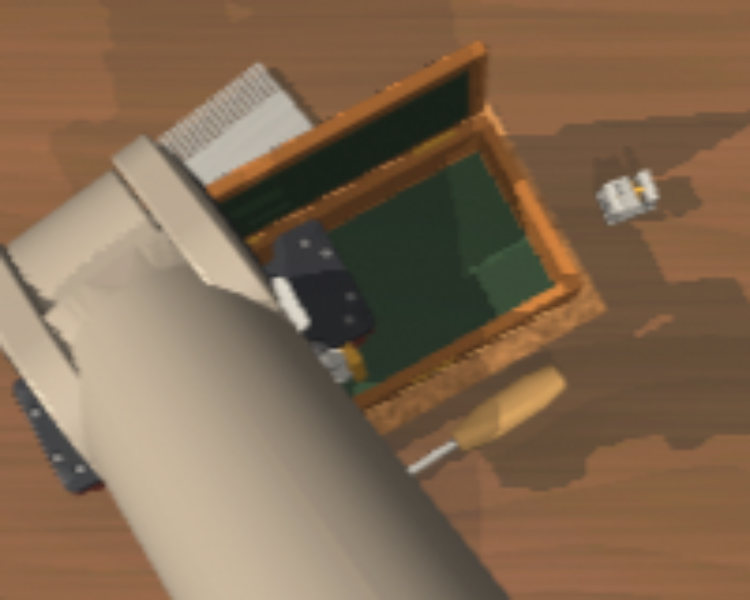

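The gripper body runs along the case's y axis and clears the lid. The movement is still upright just past the fingers. Now down to z ≈ 0.102, then push slowly towards the case's -y (tool +y).

Scaled: 0.022 m / 0.25 = 0.088, 0.007 m / 0.25 = 0.028.

Emit:
crank_tcp:
  deltas:
    - [0, [0.028, -0.016, 0.088], [0, 0, 0]]
    - [0, [0, 0, 0.088], [0, 0, 0]]
    - [0, [0, 0, 0], [0, 0, 0]]
    - [0, [0, 0, 0], [0, 0, 0]]

```text
clock: 3.87
position: [0.4731, 0.1644, 0.1103]
tool_rot: [0.968, 0.252, 0.0, 0.0]
force: [0.3, 0.0, -0.9]
opening: 0.007
grasp_force: 0.0
```

```bash
python3 st.py
```

```text
case frame [-0.0019  0.1169  0.1103] toolx [ 1.    -0.     0.001] z [ 0.001 -0.    -1.   ] F [ 0.3  0.  -0.9] 3.8667 0.01
```

Emit:
crank_tcp:
  deltas:
    - [0, [0, 0.032, 0], [0, 0, 0]]
    - [0, [0, 0.032, 0], [0, 0, 0]]
    - [0, [0, 0.032, 0], [0, 0, 0]]
    - [0, [0, 0.032, 0], [0, 0, 0]]
    - [0, [0, 0.024, 0], [0, 0, 0]]
    - [0, [0, 0, 0], [0, 0, 0]]

```text
clock: 4.37
position: [0.492, 0.1293, 0.1089]
tool_rot: [0.968, 0.251, 0.0, 0.0]
force: [0.0, -0.1, 0.3]
opening: 0.002
grasp_force: 0.0
```

```bash
python3 st.py
```

```text
case frame [-0.0026  0.0771  0.1089] toolx [ 1.    -0.003  0.   ] z [ 0.    -0.001 -1.   ] F [ 0.  -0.1  0.3] 4.3667 0.0
```

Scaled: 0.007 m / 0.25 = 0.028.

Emit:
crank_tcp:
  deltas:
    - [0, [0, 0.028, 0], [0, 0, 0]]
    - [0, [0, 0.028, 0], [0, 0, 0]]
    - [0, [0, 0.028, 0], [0, 0, 0]]
    - [0, [0, 0, 0], [0, 0, 0]]

```text
clock: 4.7
position: [0.502, 0.111, 0.1085]
tool_rot: [0.968, 0.252, -0.0, 0.0]
force: [-0.1, -0.4, -0.4]
opening: 0.004
grasp_force: 0.0
```

```bash
python3 st.py;python3 - <<'E'
from h import *
f=arm.grab_frame("wrist")
g=arm.grab_frame("scene")
a=cv2.resize(g["img"][150:290,200:380],(540,420))
save("w3.png",np.hstack([cv2.resize(f["img"],(400,300)),cv2.resize(a,(400,300))]))
E
```

```text
case frame [-0.0027  0.0562  0.1085] toolx [ 1.    -0.002 -0.   ] z [-0.    -0.001 -1.   ] F [-0.1 -0.4 -0.4] 4.7 0.0
```

View pics/w3.png

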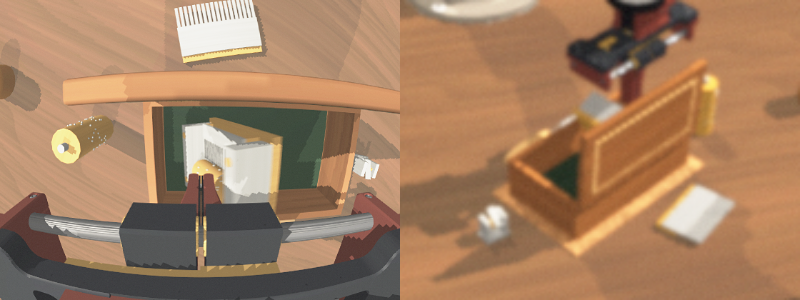

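The wrist view at (235,150) shows the movement leaning on the finger but not yet over. I'll push on.

Scaled: 0.007 m / 0.25 = 0.028.

Emit:
crank_tcp:
  deltas:
    - [0, [0, 0.028, 0], [0, 0, 0]]
    - [0, [0, 0.028, 0], [0, 0, 0]]
    - [0, [0, 0.028, 0], [0, 0, 0]]
    - [0, [0, 0, 0], [0, 0, 0]]
    - [0, [0, 0, 0], [0, 0, 0]]

```text
clock: 5.22
position: [0.5118, 0.0939, 0.1086]
tool_rot: [0.968, 0.252, -0.0, 0.0]
force: [-0.4, -0.3, -0.4]
opening: 0.009
grasp_force: 0.0
```

```bash
python3 st.py;python3 - <<'E'
from h import *
f=arm.grab_frame("wrist")
save("w4.png",f["img"])
E
```

```text
case frame [-0.0026  0.0365  0.1086] toolx [ 1.    -0.001 -0.   ] z [-0. -0. -1.] F [-0.4 -0.3 -0.4] 5.2167 0.01
```

View pics/w4.png

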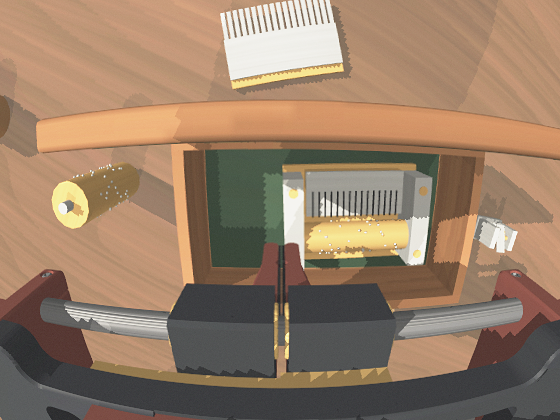

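The movement lies flat with its works up, inside the case at (355,215). Now I rise, cross over the lid, and come down behind it.

Scaled: -0.035 m / 0.25 = -0.14.

Emit:
crank_tcp:
  deltas:
    - [0, [0, 0, -0.14], [0, 0, 0]]
    - [0, [0, 0, -0.14], [0, 0, 0]]
    - [0, [0, 0, -0.14], [0, 0, 0]]
    - [0, [0, 0, -0.14], [0, 0, 0]]
    - [0, [0, 0, 0], [0, 0, 0]]
    - [0, [0, 0, 0], [0, 0, 0]]

```text
clock: 5.77
position: [0.5126, 0.0953, 0.2508]
tool_rot: [0.968, 0.253, 0.002, 0.0]
force: [0.2, 0.9, 0.3]
opening: 0.006
grasp_force: 0.0
```

Emit:
crank_tcp:
  deltas:
    - [0, [0.14, 0.048, 0], [0, 0, 0]]
    - [0, [0.14, 0.048, 0], [0, 0, 0]]
    - [0, [0.148, 0.048, 0], [0, 0, 0]]
    - [0, [0, 0, 0], [0, 0, 0]]
    - [0, [0, 0, 0], [0, 0, 0]]
  quiet: true

```text
ok
```

```bash
python3 st.py;python3 - <<'E'
from h import *
g=arm.grab_frame("scene")
save("s5.png",cv2.resize(g["img"][110:290,190:430],None,fx=3,fy=3))
E
```

```text
case frame [0.1047 0.0017 0.2456] toolx [ 1.     0.001 -0.004] z [-0.004  0.002 -1.   ] F [-0.6  0.7 -0.2] 6.1833 0.0
```

View pics/s5.png

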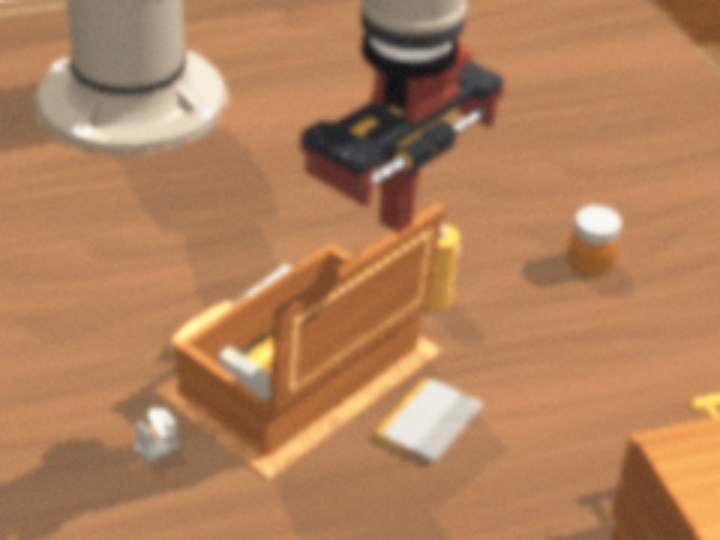

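The movement's bridge shows inside the case at (245,370). The finger at (397,225) matches the computed position behind and above the lid. Now down behind it.

Scaled: 0.02 m / 0.25 = 0.08.

Emit:
crank_tcp:
  deltas:
    - [0, [0, 0, 0.08], [0, 0, 0]]
    - [0, [0, 0, 0.08], [0, 0, 0]]
    - [0, [0, 0, 0.08], [0, 0, 0]]
    - [0, [0, 0, 0.08], [0, 0, 0]]
    - [0, [0, 0, 0], [0, 0, 0]]
    - [0, [0, 0, 0], [0, 0, 0]]
  quiet: true

```text
ok
```

```bash
python3 st.py
python3 - <<'E'
import numpy as np
for a in np.arange(1.6,-.01,-.2):
    s=100;u=np.array([-np.cos(a),np.sin(a)]);n=np.array([np.sin(a),np.cos(a)])
    print(a.round(2),(np.array([63,69.5])+s*u+10*n+[10,0]).round(1))
E
```

```text
case frame [0.1027 0.0019 0.168 ] toolx [ 1.     0.001 -0.003] z [-0.003  0.001 -1.   ] F [-0.4  0.4  0.6] 6.7333 0.01
1.6 [ 85.9 169.2]
1.4 [ 65.9 169.7]
1.2 [ 46.1 166.3]
1.0 [ 27.4 159.1]
0.8 [ 10.5 148.2]
0.6 [ -3.9 134.2]
0.4 [-15.2 117.7]
0.2 [-23.   99.2]
0.0 [-27.   79.5]
```

Scaled: -0.012 m / 0.25 = -0.048, -0.01 m / 0.25 = -0.04.

Emit:
crank_tcp:
  deltas:
    - [0, [-0.048, 0, 0], [0, 0, 0]]
    - [0, [-0.048, 0, 0], [0, 0, 0]]
    - [0, [-0.048, 0, 0], [0, 0, 0]]
    - [0, [-0.04, 0, 0.006], [0, 0, 0]]
    - [0, [-0.04, 0, 0.006], [0, 0, 0]]
    - [0, [-0.038, 0, 0.014], [0, 0, 0]]
    - [0, [-0.038, 0, 0.014], [0, 0, 0]]
    - [0, [0, 0, 0], [0, 0, 0]]

```text
clock: 7.4
position: [0.5548, 0.0772, 0.1578]
tool_rot: [0.968, 0.252, -0.001, 0.0]
force: [0.0, -0.8, 1.0]
opening: 0.007
grasp_force: 0.0
```

```bash
python3 st.py
```

```text
case frame [0.0267 0.0009 0.1578] toolx [ 1.    -0.001 -0.003] z [-0.003 -0.    -1.   ] F [ 0.  -0.8  1. ] 7.4 0.01
```

Scaled: -0.0085 m / 0.25 = -0.034, 0.008 m / 0.25 = 0.032.

Emit:
crank_tcp:
  deltas:
    - [0, [-0.034, 0, 0.02], [0, 0, 0]]
    - [0, [-0.034, 0, 0.02], [0, 0, 0]]
    - [0, [-0.028, 0, 0.028], [0, 0, 0]]
    - [0, [-0.028, 0, 0.028], [0, 0, 0]]
    - [0, [-0.022, 0, 0.032], [0, 0, 0]]
    - [0, [-0.022, 0, 0.032], [0, 0, 0]]
    - [0, [0, 0, 0], [0, 0, 0]]

```text
clock: 7.98
position: [0.518, 0.0571, 0.1164]
tool_rot: [0.968, 0.252, -0.002, 0.0]
force: [0.4, 0.2, 0.2]
opening: 0.007
grasp_force: 0.0
```

```bash
python3 st.py; python3 - <<'E'
from h import *
g=arm.grab_frame("scene")
save("s6.png",cv2.resize(g["img"][110:290,190:430],None,fx=3,fy=3))
E
```

```text
case frame [-0.0152  0.0014  0.1164] toolx [ 1.    -0.    -0.004] z [-0.004  0.001 -1.   ] F [0.4 0.2 0.2] 7.9833 0.01
```

View pics/s6.png

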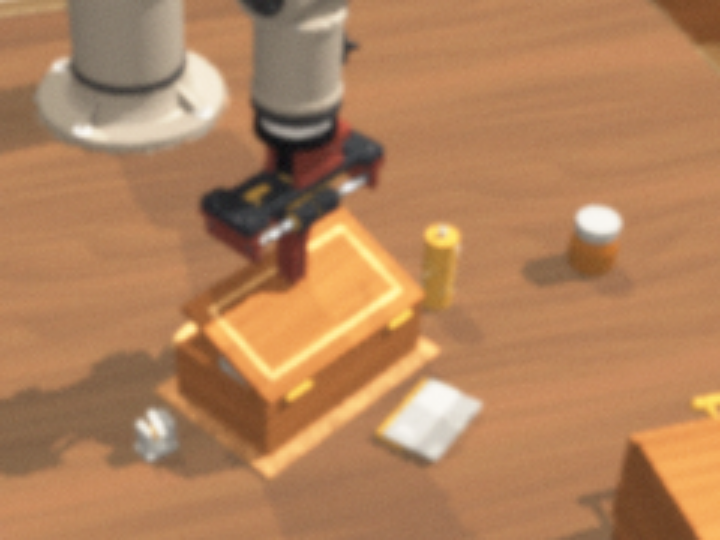

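The lid has followed to about 0.4 rad, with the finger on it at (290,275). I'll press on down.

Emit:
crank_tcp:
  deltas:
    - [0, [-0.016, 0, 0.036], [0, 0, 0]]
    - [0, [-0.016, 0, 0.036], [0, 0, 0]]
    - [0, [-0.008, 0, 0.036], [0, 0, 0]]
    - [0, [-0.008, 0, 0.024], [0, 0, 0]]
    - [0, [0, 0, 0.012], [0, 0, 0]]
    - [0, [0, 0, 0.004], [0, 0, 0]]
    - [0, [0, 0, 0], [0, 0, 0]]
    - [0, [0, 0, 0], [0, 0, 0]]

```text
clock: 8.7
position: [0.51, 0.0525, 0.0817]
tool_rot: [0.968, 0.253, -0.0, -0.0]
force: [0.1, -1.1, 0.9]
opening: 0.002
grasp_force: 0.0
```

```bash
python3 st.py
```

```text
case frame [-0.0244  0.0013  0.0817] toolx [1. 0. 0.] z [ 0.  0. -1.] F [ 0.1 -1.1  0.9] 8.7 0.0
```

Scaled: 0.0015 m / 0.25 = 0.006, 0.001 m / 0.25 = 0.004.

Emit:
crank_tcp:
  deltas:
    - [0, [0, 0, 0.006], [0, 0, 0]]
    - [0, [0, 0, 0.004], [0, 0, 0]]
    - [0, [0, 0, 0], [0, 0, 0]]

```text
clock: 8.95
position: [0.5103, 0.0526, 0.0799]
tool_rot: [0.968, 0.253, 0.0, 0.0]
force: [-1.3, -0.5, 5.7]
opening: 0.007
grasp_force: 2.9
```

Emit:
crank_tcp:
  deltas:
    - [0, [0, 0, 0.004], [0, 0, 0]]
    - [0, [0, 0, 0], [0, 0, 0]]

```text
clock: 9.12
position: [0.5104, 0.0526, 0.0797]
tool_rot: [0.968, 0.253, 0.0, 0.0]
force: [-5.0, -1.8, 15.3]
opening: 0.002
grasp_force: 7.9
```

```bash
python3 st.py
```

```text
case frame [-0.024   0.0012  0.0797] toolx [1. 0. 0.] z [ 0.    -0.001 -1.   ] F [-5.  -1.8 15.3] 9.1167 0.0
```

The tip is at 79.7 mm and the force has climbed to 15 N, so the lid is shut. Now I lift clear and check.

Scaled: -0.04 m / 0.25 = -0.16, -0.03 m / 0.25 = -0.12.

Emit:
crank_tcp:
  deltas:
    - [0, [0, 0, -0.04], [0, 0, 0]]
    - [0, [0, 0, -0.12], [0, 0, 0]]
    - [0, [0, 0, -0.16], [0, 0, 0]]
    - [0, [0, 0, -0.16], [0, 0, 0]]
    - [0, [0, 0, 0], [0, 0, 0]]
    - [0, [0, 0, 0], [0, 0, 0]]
  quiet: true

```text
ok
```

```bash
python3 st.py; python3 - <<'E'
from h import *
g=arm.grab_frame("scene")
save("s7.png",cv2.resize(g["img"][110:290,190:430],None,fx=3,fy=3))
E
```

```text
case frame [-0.0228  0.0007  0.2008] toolx [ 1.    -0.     0.005] z [ 0.005 -0.003 -1.   ] F [-1.2 -0.3 -0.5] 9.6167 0.01
```

View pics/s7.png

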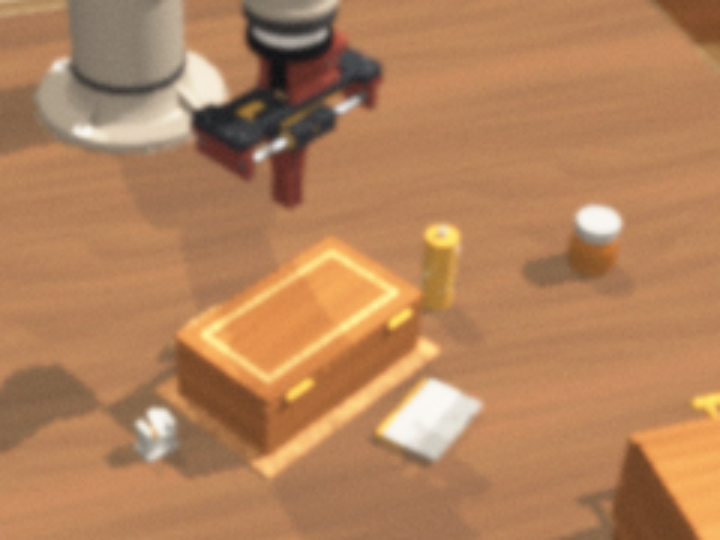

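The lid lies flush on the case, with its corners at (180,340) and (420,290). The finger is clear and the things in view are where they were, so I'm handing in.

```bash
python3 -c "
from station import arm
print(arm.finish_job())"
```

```text
the job is handed in; nothing more can be done
None
```

The movement was pushed over to lie flat with its works up, the lid was pushed gently shut over it, and the job is handed in; `finish_job` returned no verdict.

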